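Hang the cabinet door on its lift-off hinges and shut it

ROBOT

A 6-joint arm with a two-finger parallel gripper is mounted at the origin on the work surface. World frame = base frame: x ahead of the robot, y to its left, z up, the work surface at z = 0. Lengths are in mm, angles in rad, forces in N, time in s.
With the tool pointing down it reaches from about 400 to 925 mm from the base axis. Payload 12.5 kg.
Tool frame: the origin (TCP) lies midway between the tips of the shut fingers; the grasp point (between the pads) lies 19 mm behind it; y points along the fingers, x is the direction in which the jaws open and shut, and the axes are right-handed (so a half turn about y gives the same grasp; the last joint's range is limited). The gripper opens to 95 mm and grips with 3 to 60 N. Pads are 20 mm wide; open, the fingers measure 119 mm over their backs; the gripper's body (75 mm by 180 mm) begins 59 mm behind the grasp point.
Start: joints at [-1.239, 0.491, 1.559, -0, 1.092, -0.106], TCP at [264.992, -566.062, 214.661] pointing down, gripper open.
Joint ranges: [-3.1, 3.1], [-0.84, 2.19], [0.05, 2.79], [-1.13, 4.28], [0.06, 2.93], [-2.69, 2.69]. Speed limits (rad/s): [2.22, 2.22, 2.79, 3.14, 3.14, 3.14].

INTERFACE

Orientations are given as [roll, pitch, yaw] about the fixed x, y, z axes, in that order (R = Rz(yaw) Ry(pitch) Rx(roll)).
In Python, from cell import env, vision, job gives the robot as it stands.
- The arm moves only by the shell command python3 -m crank 'ROWS' [OPENING]. ROWS is JSON, a list of rows, each a list of 6 numbers: the shift along the tool's x, y, z in mm, then the turn, a rotation vector about the tool's x, y, z in degrees. In form: [[x, y, z, rx, ry, rz], ...]. A call has 1 to 5 rows; each row is the pose to reach, as a shift and turn from the pose measured when the call began, along the tool's axes at that moment; what a row does not reach only later rows make up. A row lasts 1/10 s, in which the tool goes at most 50 mm and 8.59 degrees, less where a joint would pass 70% of its speed; a pose out of reach is approached as far as the arm can. A call with a gripper value outside its range is refused whole. OPENING is the opening, from 0 (shut) to 1 (fully open), set as the call begins (- or left out, the last holds). The fingers move at their own pace and stop on an object; the grip force is fixed at half the most. Time passes only in rows, so rows that repeat a pose let the fingers close. It gives the time, the measured TCP pose, the force and the opening at its end, in the units of the state.
- env.state(): the state, without advancing time (a new reading comes with each control period).
- vision.read_camera(name): name is "side" or "top"; returns (picture, depth): 480x640x3 uint8, blue, green, red; 480x640 float32, mm along the optical axis (not along the pixel's ray), 0 where there is no reading.
- vision.calibration(name): a dict with "vertical_fov" (degrees; the focal length in pixels is half the picture's height over the tangent of half this angle, whatever the lens; pixels are square), "cx", "cy" (the principal point, pixels), "pose" (4x4, takes a point from camera to world coordinates). Camera axes: x right, y down, z forward; pixel columns grow to the right and rows downward; lengths in mm; the calibration is good to about 2 mm. A picture is of the moment at which its call begins. calibration takes no time and is no camera call.
- job.job_done(): hands the job in, once; it reports no verdict.
The state is a dict: "t": time; "joints": joint angles; "qvel": joint speeds; "tau": joint torques, N m; "eef_pos": TCP position; "tcp_rot": TCP orientation; "ft_force": force on the tool from outside, world axes, zero at the start; "moment": the same for the moment, N m; "opening": opening from 0.0 (shut) to 1.0 (fully open).
Only numpy, scipy, OpenCV 4.12 (cv2) and the standard library are available. Lean on these libraries where they do the work, as an engineer would, in place of code of your own. Each camera call takes 0.05 s, during which the arm holds its last target.

TASK

Take the door with the two hinge tubes and the knob out of the wooden stand, hold it upright and well open (somewhere near square to the cabinet's front), and lower both tubes together, gently, all the way down onto the cabinet's two hinge pins, then let go of it. Once it hangs by itself, swing it fully shut against the cabinet's front and leave it there. Leave the plain panel, the bottle, the jar and the hammer where they are.

Things in the scene. Friction and masses are not known exactly. Their poses are not given: they have to be found in the camera images.
- cabinet: Open-fronted plywood cabinet, 172 (x) x 110 (y) x 200 mm high, fixed. Origin centre of underside, z up. Its front is the face to its own -y (y=-55 mm). Hinge pins at its +x front corner; two 5 mm rubber stops on the front of the -x side wall. Shut, the door reaches from the pins along the cabinet's -x, middle plane at y=-66. Open square, it reaches from the pins straight out along -y.
- lower_pin (a point): Foot of the lower hinge pin on its axis, where the door's lower tube comes to rest; 55 mm above the bench, at x=80, y=-66 mm in the cabinet's frame, same axes. Steel pin 10 mm thick, pointing up 22 mm, the last 8 mm tapering to a 4 mm tip. It stands on a bracket 16 mm wide, 14 mm high, projecting 19 mm from the cabinet's front.
- upper_pin (a point): Foot of the upper pin, 80 mm above the lower one (135 mm above the bench) on the same vertical axis; same pin and bracket. Its bracket (underside at 121 mm) hangs over the lower pin, so the door cannot come from high above: bring it in from the front with both tubes 24 to 38 mm above their seats, then lower it.
- door_center (a point): Centre of the loose plywood door, 150 (x) x 12 (y) x 160 mm (z), 0.2-0.35 kg, upright in a stand slot, underside 12 mm above the bench. x points from hinge edge to free edge; +y is the outer face with a knob (26 mm thick, 21 mm proud, at x=55, z=-10). Hinge tubes' axis at x=-89, y=0. Hung, this point is 105 mm above the bench; it swings freely. Shut: its x is the cabinet's -x, its y the cabinet's -y.
- door_lower_knuckle (a point): Bottom mouth of the door's lower hinge tube, on its axis, at x=-89, y=0, z=-50 mm from door_center; axes as the door's. Steel tube 24 mm long, 21 mm outside, 13 mm bore, open at both ends.
- door_upper_knuckle (a point): Bottom mouth of the door's upper hinge tube, 80 mm above the lower one on the same axis; same tube.
- stand: Wooden stand fixed to the bench, base 190 (x) x 170 (y) x 12 mm, origin centre of underside. Two slots along its y at x=-40 and +40 mm, 15 mm wide, between rails 130 mm long with tops 52 mm above the bench. Panels stand in the slots; lift straight up 45 mm or more to clear. The door's tubes are at the stand's +y end, its knob towards the stand's +x.
- back_panel: Plain plywood panel without tubes or knob, 150 x 12 x 130 mm, upright in the other slot of the stand (top 142 mm above the bench); origin centre of underside. Leave it alone.
- glue_bottle: White bottle, 56 mm across, 130 mm high, upright on the bench; origin centre of underside. Leave it alone.
- screw_jar: Amber jar, 60 mm across, 70 mm high, upright on the bench; origin centre of underside. Leave it alone.
- hammer: Hammer lying on the bench, about 260 mm long, origin under its middle; leave it alone.
Things that resemble listed ones, but are neither listed nor needed, are in the scene too. What is shaped like the part that bears door_center but green is not meant.

How it is judged:
By the outcome, as a careful person would: the job done as asked, in the order asked, and still so for the second after the job is handed in, with the robot touching nothing.
It also fails if it takes over 62 s, if anything falls off the work surface, if the arm or the gripper's body presses on something with over 40 N, if the wrist force passes 120 N, or if a joint passes its speed limit or range.

## Working session

There is one attempt and no reset: what is moved stays moved. The work goes in short steps, Python scripts to look and compute and a shell command to move; the robot and the scene stay as the last step left them, time stands still between calls to the robot, and variables do not carry over. Pictures are saved under pics/ and viewed, and the job is handed in when it is done.

```bash
ls; mkdir -p pics; python3 - <<'E'
from cell import env,vision,job
import cv2,numpy as np
print(env.state())
for n in("side","top"):
    p,d=vision.read_camera(n); cv2.imwrite(f"pics/{n}0.png",p); np.save(f"pics/{n}0.npy",d)
    c=vision.calibration(n); print(n,c)
E
```

```text
pics
{'t': 0.0, 'joints': array([-1.23863060e+00,  4.91589306e-01,  1.55947213e+00, -2.40984287e-05,
        1.09168521e+00, -1.05589979e-01]), 'qvel': array([ 0.00021032, -0.00189301, -0.00094012, -0.00061996,  0.00144696,
       -0.00101018]), 'tau': array([-6.50608454e-04, -6.12646222e+01, -2.58192211e+01,  6.92373002e-02,
        4.81883681e-02, -8.91082459e-05]), 'eef_pos': array([ 264.8809302 , -565.81700277,  214.03545679]), 'tcp_rot': array([-1.57069596e+00,  1.14981680e-03, -1.13302944e+00]), 'ft_force': array([ 0.68190408, -0.72738115, -0.45825434]), 'moment': array([ 0.01589121,  0.01552935, -0.05214744]), 'opening': 1.0007940161383801}
side {'vertical_fov': 48.18574740464948, 'cx': 322.03484327518316, 'cy': 243.79471401228435, 'pose': array([[-7.61959596e-01, -3.78014851e-01,  5.25853921e-01,
         9.65891030e+00],
       [-6.47336874e-01,  4.20354427e-01, -6.35812179e-01,
         6.49518775e+02],
       [ 1.93014226e-02, -8.24867824e-01, -5.64996042e-01,
         7.56281023e+02],
       [ 0.00000000e+00,  0.00000000e+00,  0.00000000e+00,
         1.00000000e+00]])}
top {'vertical_fov': 43.49598774181947, 'cx': 312.5552661142803, 'cy': 234.63547333197295, 'pose': array([[-1.76788532e-02, -9.88092672e-01,  1.52840865e-01,
         3.79833756e+02],
       [-9.99757866e-01,  1.94727485e-02,  1.02479631e-02,
        -7.31978339e+01],
       [-1.31021690e-02, -1.52622685e-01, -9.88197677e-01,
         1.48606313e+03],
       [ 0.00000000e+00,  0.00000000e+00,  0.00000000e+00,
         1.00000000e+00]])}
```

View pics/side0.png

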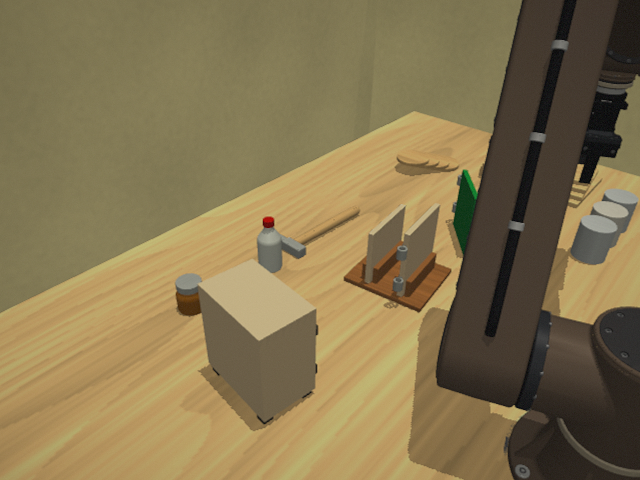

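View pics/top0.png

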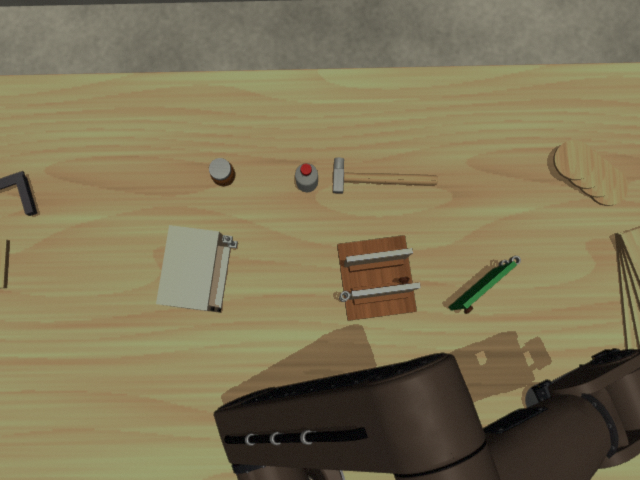

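The top view shows the stand at (377,278), holding the plain panel at (380,257) and the panel with tubes at (345,295) and a knob at (404,281). The cabinet is at (190,268) with its pins at (230,242). The green look-alike door is at (485,285). Next I'll take close crops.

```bash
cat > h.py <<'E'
import numpy as np,cv2
from cell import env,vision,job
def cal(n):
    c=vision.calibration(n); f=240/np.tan(np.radians(c["vertical_fov"])/2); return f,c["cx"],c["cy"],np.array(c["pose"])
def pts(n,d):
    f,cx,cy,P=cal(n); v,u=np.mgrid[0:480,0:640]
    X=np.stack([(u-cx)/f*d,(v-cy)/f*d,d],-1); return X@P[:3,:3].T+P[:3,3]
def proj(n,p):
    f,cx,cy,P=cal(n); q=(np.asarray(p,float)-P[:3,3])@P[:3,:3]; return np.stack([f*q[...,0]/q[...,2]+cx,f*q[...,1]/q[...,2]+cy],-1)
E
python3 - <<'E'
from h import *
t=cv2.imread("pics/top0.png");s=cv2.imread("pics/side0.png")
a=cv2.resize(t[225:335,325:435],(400,400),interpolation=cv2.INTER_CUBIC)
b=cv2.resize(t[215:325,140:250],(400,400),interpolation=cv2.INTER_CUBIC)
cv2.imwrite("pics/crop0.png",np.hstack([a,b]))
cv2.imwrite("pics/crop1.png",cv2.resize(s[190:320,330:470],(700,600),interpolation=cv2.INTER_CUBIC))
X=pts("top",np.load("pics/top0.npy"))
for (u,v) in [(350,292),(380,291),(415,287),(345,296),(404,281),(350,260),(380,257),(408,253),(343,243),(412,310),(230,242),(170,230),(215,232),(160,300),(205,305),(600,300),(100,400)]:
    print(u,v,X[v,u].round(1))
E
```

```text
350 292 [ 464.2 -146.7   14. ]
380 291 [ 456.2 -204.3  169.9]
415 287 [ 463.3 -280.3  172.9]
345 296 [ 454.9 -134.4   10. ]
404 281 [ 482.6 -267.9   94.5]
350 260 [ 528.3 -142.2  143.5]
380 257 [ 534.  -209.7  141.8]
408 253 [ 542.1 -273.2  139.3]
343 243 [ 584.8 -132.6   16.8]
412 310 [ 418.1 -296.4    9.1]
230 242 [576.  129.2 131.9]
170 230 [595.4 250.2 197.8]
215 232 [588.  150.9 204.4]
160 300 [443.9 267.7 202.1]
205 305 [431.7 172.  199. ]
600 300 [ 434.2 -755.6    3.2]
100 400 [217.1 460.3   2.6]
```

View pics/crop0.png

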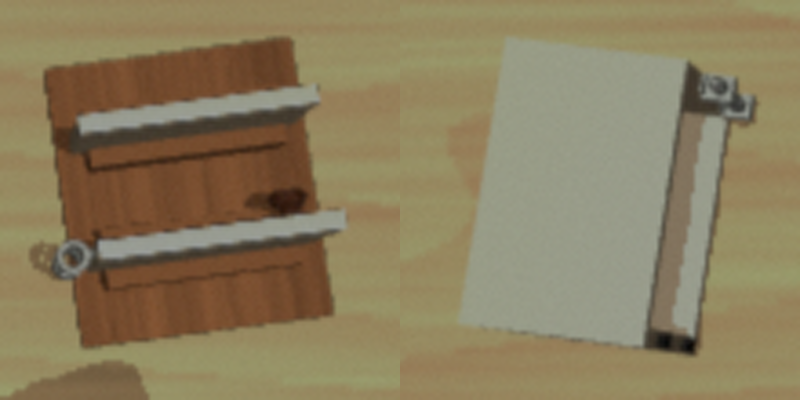

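View pics/crop1.png

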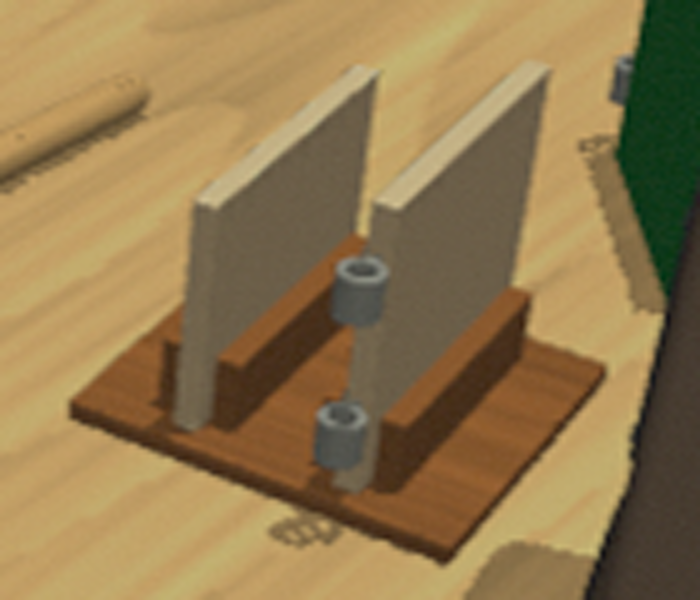

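The crop confirms the choice: the panel in the lower slot (top view row 291) has two tubes at its left end and a knob facing the plain panel. Now I'll measure poses by projecting the top-face masks onto their known heights.

```bash
cat >> h.py <<'E'
def onplane(n,uv,z):
    f,cx,cy,P=cal(n); uv=np.atleast_2d(np.asarray(uv,float))
    r=np.c_[(uv[:,0]-cx)/f,(uv[:,1]-cy)/f,np.ones(len(uv))]@P[:3,:3].T
    return P[:3,3]+r*((z-P[2,3])/r[:,2])[:,None]
def topface(X,box,z,tol,n="top"):
    u0,v0,u1,v1=box; m=np.zeros(X.shape[:2],np.uint8); s=X[v0:v1,u0:u1,2]
    m[v0:v1,u0:u1]=(abs(s-z)<tol)
    k,l,st,_=cv2.connectedComponentsWithStats(m); i=1+np.argmax(st[1:,4]); vv,uu=np.nonzero(l==i)
    p=onplane(n,np.c_[uu,vv],z)[:,:2]; r=cv2.minAreaRect(p.astype(np.float32))
    c=p.mean(0); w,V=np.linalg.eigh(np.cov(p.T)); ax=V[:,1]
    return len(p),c,ax,r
E
python3 - <<'E'
from h import *
X=pts("top",np.load("pics/top0.npy"))
for nm,b,z,t in [("door",(340,278,430,305),172,12),("panel",(335,240,420,270),142,12),("cab",(150,215,240,320),200,12)]:
    n,c,a,r=topface(X,b,z,t); print(nm,n,c.round(1),np.degrees(np.arctan2(a[1],a[0])).round(2),[np.round(q,1) for q in r])
Xs=pts("side",np.load("pics/side0.npy"))
for nm,b,z,t in [("door",(395,190,445,240),172,12),("cab",(195,255,320,340),200,10)]:
    n,c,a,r=topface(Xs,b,z,t,"side"); print("side",nm,n,c.round(1),np.degrees(np.arctan2(a[1],a[0])).round(2),[np.round(q,1) for q in r])
E
```

```text
door 397 [ 460.  -216.3] 96.46 [array([ 460. , -216.7]), array([ 12.6, 149.6]), np.float64(6.4)]
panel 387 [ 539.2 -207.6] 96.42 [array([ 539.1, -207.3]), array([ 13.2, 150.7]), np.float64(6.4)]
cab 4146 [513. 210.] 171.65 [array([513.7, 209.6]), array([112.9, 172.2]), np.float64(81.7)]
side door 378 [ 453.3 -210.2] 97.36 [array([ 452.7, -214.6]), array([ 20. , 168.7]), np.float64(6.7)]
side cab 5407 [503.7 212.3] 172.43 [array([508. , 210.8]), array([118.5, 183.6]), np.float64(81.6)]
```

```bash
cat >> h.py <<'E'
from scipy.spatial.transform import Rotation as Ro
def delta(pos,yawdeg):
    s=env.state(); R=Ro.from_euler("xyz",s["tcp_rot"]); T=Ro.from_euler("xyz",[-90,0,yawdeg],degrees=True)
    return R.inv().apply(np.array(pos)-s["eef_pos"]).round(1),np.degrees((R.inv()*T).as_rotvec()).round(2)
E
python3 - <<'E'
from h import *
print(delta((460,-216.5,225),6.5))
# overlay of predicted points
import cv2
t=cv2.imread("pics/top0.png"); s=cv2.imread("pics/side0.png")
def fr(c,yaw,p):
    a=np.radians(yaw);return np.array([c[0]+p[0]*np.cos(a)-p[1]*np.sin(a),c[1]+p[0]*np.sin(a)+p[1]*np.cos(a),c[2]+p[2]])
for k in (0,24): 
  for z in (-50,30):
    P=fr((460,-216.5,92),-83.5,(-89,0,z+k)); print("tube",P.round(1),proj("top",P).round(1),proj("side",P).round(1))
for z in (55,135,157):
    P=fr((513.5,209.8,0),-8.3,(80,-66,z)); print("pin",P.round(1),proj("top",P).round(1))
a=cv2.resize(t[225:265,215:255],(400,400),interpolation=cv2.INTER_CUBIC)
b=cv2.resize(t[275:315,330:370],(400,400),interpolation=cv2.INTER_CUBIC)
cv2.imwrite("pics/crop2.png",np.hstack([a,b]))
E
```

```text
(array([-233.7,  -10.6,  324.8]), array([-4.000e-02, -7.142e+01, -4.000e-02]))
tube [ 449.9 -128.1   42. ] [342.9 297.5] [395.3 289.4]
tube [ 449.9 -128.1  122. ] [344.2 295.7] [399.1 258.6]
tube [ 449.9 -128.1   66. ] [343.3 297. ] [396.4 280.4]
tube [ 449.9 -128.1  146. ] [344.6 295.1] [400.3 248.9]
pin [583.1 132.9  55. ] [233.2 243.6]
pin [583.1 132.9 135. ] [228.1 238.7]
pin [583.1 132.9 157. ] [226.7 237.3]
```

View pics/crop2.png

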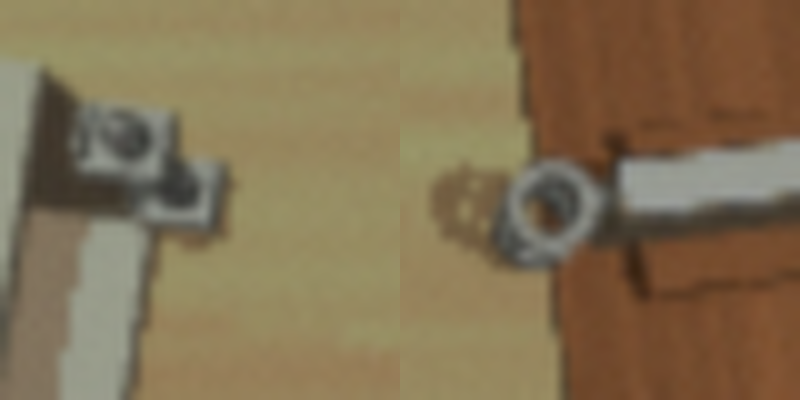

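```bash
python3 -m crank '[[-23,-2,32,0,-7,0],[-47,-4,65,0,-14,0],[-70,-6,97,0,-21,0],[-94,-8,130,0,-28,0],[-117,-10,162,0,-36,0]]' 0.5; python3 -c "
from h import *
print(delta((460,-216.5,225),6.5))"
```

```text
t: 0.6
eef_pos: [362.5, -389.6, 224.1]
tcp_rot: [-1.57, 0.001, -0.5]
ft_force: [0.6, -0.7, -0.2]
opening: 0.637
(array([  2.7,  -0.7, 198.7]), array([ -0.07, -35.13,  -0.05]))
```

```bash
python3 -m crank '[[1,0,40,0,-7,0],[1,0,80,0,-14,0],[2,0,120,0,-21,0],[3,0,160,0,-28,0],[3,0,199,0,-35,0]]' 0.5; python3 - <<'E'
from h import *
for n in("side","top"):
    p,d=vision.read_camera(n); cv2.imwrite(f"pics/{n}1.png",p); np.save(f"pics/{n}1.npy",d)
print(delta((460,-216.5,132),6.5))
E
```

```text
t: 1.1
eef_pos: [461.0, -214.8, 224.2]
tcp_rot: [-1.569, 0.001, 0.116]
ft_force: [1.0, -0.4, -0.5]
opening: 0.501
(array([-2.1, 92.2, -3.4]), array([-0.12,  0.3 , -0.03]))
```

View pics/side1.png

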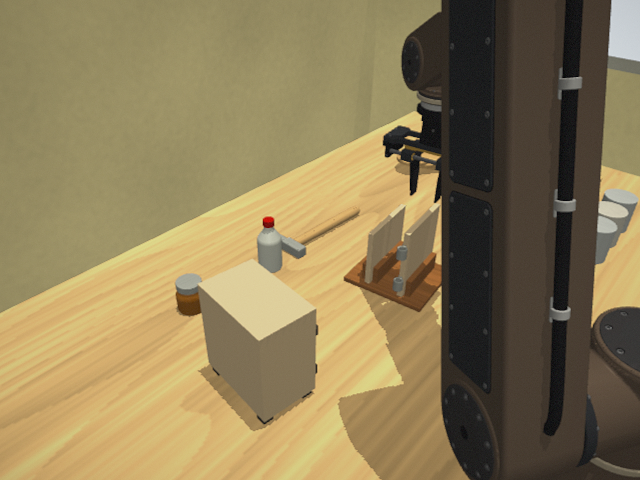

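View pics/top1.png

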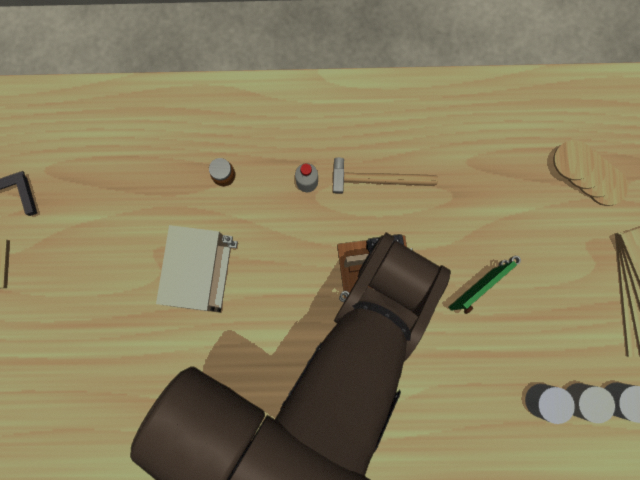

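Side view: the open fingers at (415–438,190) straddle the door's top, and in the top view the upper tube is still visible at (345,297). I'll descend and close.

```bash
python3 -m crank '[[-2,25,-3,0,0,0],[-2,50,-3,0,0,0],[-2,72,-3,0,0,0],[-2,85,-3,0,0,0],[-2,92,-3,0,0,0]]' 0.5; python3 -m crank '[[0,0,0,0,0,0],[0,0,0,0,0,0],[0,0,0,0,0,0],[0,0,0,0,0,0],[0,0,0,0,0,0]]' 0
```

```text
t: 1.7
eef_pos: [459.4, -216.3, 130.9]
tcp_rot: [-1.567, 0.002, 0.117]
ft_force: [0.1, 0.2, -0.1]
opening: 0.502
t: 2.2
eef_pos: [459.5, -216.4, 131.4]
tcp_rot: [-1.568, 0.001, 0.118]
ft_force: [1.6, 0.2, 0.5]
opening: 0.137
```

```bash
python3 -m crank '[[0,0,0,0,0,0],[0,-6,0,0,0,0],[0,-20,0,0,0,0],[0,-40,0,0,0,0],[0,-60,0,0,0,0]]' 0;python3 -m crank '[[0,0,0,0,0,0],[0,0,0,0,0,0]]' 0; python3 - <<'E'
from h import *
for n in("side","top"):
    p,d=vision.read_camera(n); cv2.imwrite(f"pics/{n}2.png",p); np.save(f"pics/{n}2.npy",d)
print(env.state()["opening"])
cv2.imwrite("pics/c2.png",np.hstack([cv2.resize(cv2.imread("pics/side2.png")[170:310,330:470],(400,400)),cv2.resize(cv2.imread("pics/top2.png")[225:325,320:420],(400,400))]))
E
```

```text
t: 2.7
eef_pos: [459.5, -216.4, 192.2]
tcp_rot: [-1.568, 0.002, 0.118]
ft_force: [0.5, 0.4, -2.5]
opening: 0.125
t: 2.9
eef_pos: [459.3, -216.3, 192.2]
tcp_rot: [-1.568, 0.002, 0.118]
ft_force: [-1.1, -0.6, -2.9]
opening: 0.125
0.1230098648143847
```

View pics/c2.png

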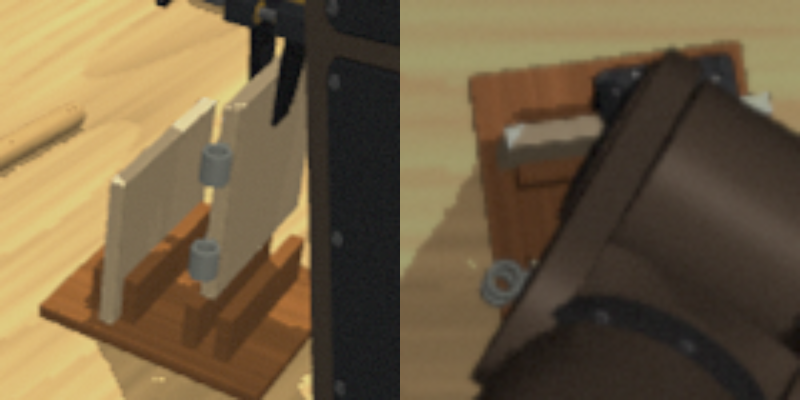

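Side crop: the door is clear of the rails, with tubes at about (405,227) and (401,262) in the full image. I'll slide it along its own plane towards the hinges first, past the plain panel, before going sideways.

```bash
python3 -m crank '[[0,0,20,0,0,0],[0,0,60,0,0,0],[0,0,105,0,0,0],[0,0,150,0,0,0],[0,0,180,0,0,0]]' 0; python3 - <<'E'
from h import *
print(delta((561.6,-14.6,180),-8.3))
E
```

```text
t: 3.5
eef_pos: [436.7, -35.1, 191.2]
tcp_rot: [-1.566, 0.005, 0.118]
ft_force: [0.1, -0.3, -1.9]
opening: 0.126
(array([126.5,  10.6,   5.6]), array([-0.25, 15.07, -0.32]))
```

```bash
python3 -m crank '[[15,1,0,0,2,0],[45,3,1,0,6,0],[80,6,3,0,10,0],[110,9,5,0,13,0],[126,10,6,-0.2,15,-0.3]]' 0;python3 -m crank '[[0,0,0,0,0,0],[0,0,0,0,0,0]]' 0; python3 - <<'E'
from h import *
for n in("side","top"):
    p,d=vision.read_camera(n); cv2.imwrite(f"pics/{n}3.png",p); np.save(f"pics/{n}3.npy",d)
s=env.state();print(s["eef_pos"],np.degrees(s["tcp_rot"]))
E
```

```text
t: 4.0
eef_pos: [562.7, -13.8, 178.9]
tcp_rot: [-1.57, 0.002, -0.145]
ft_force: [0.0, 0.1, -2.1]
opening: 0.125
t: 4.2
eef_pos: [561.8, -13.7, 177.6]
tcp_rot: [-1.57, 0.005, -0.144]
ft_force: [-0.2, 0.1, -1.8]
opening: 0.121
[561.64500664 -13.93428192 178.46416032] [-89.94805045   0.19415042  -8.29842484]
```

View pics/side3.png

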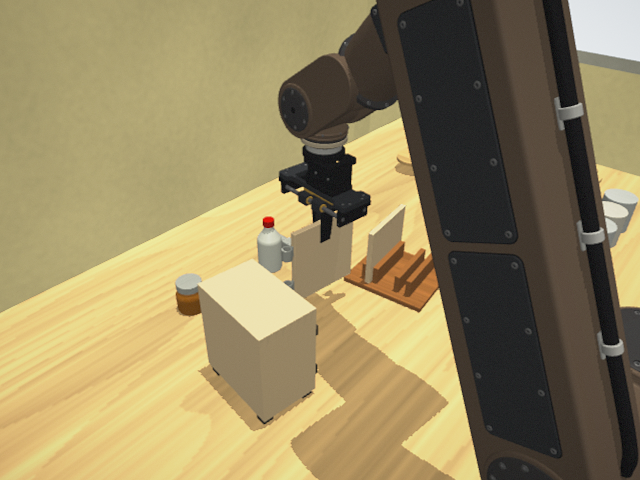

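View pics/top3.png

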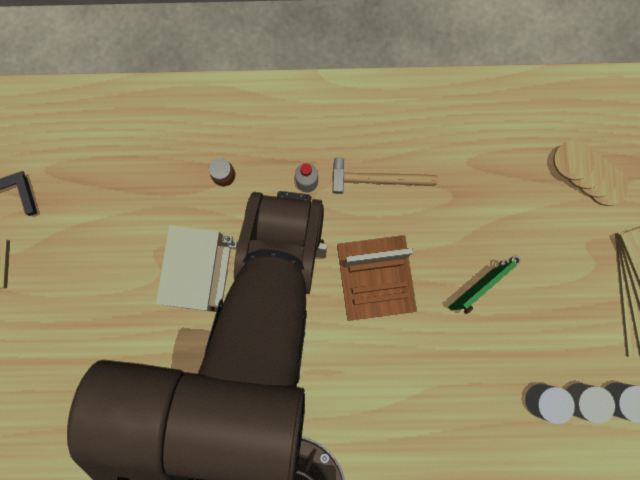

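The top view shows the wrist hiding the tubes, with the door's free end visible at (322,247). In the side view the door is held upright at (322,255). I'll check the in-hand pose from the tube seen in top2 and the free end in top3.

```bash
python3 - <<'E'
from h import *
def fr(c,yaw,p):
    a=np.radians(yaw);return np.array([c[0]+p[0]*np.cos(a)-p[1]*np.sin(a),c[1]+p[0]*np.sin(a)+p[1]*np.cos(a),c[2]+p[2]])
P=fr((459.3,-216.3,152.8),-83.24,(-89,0,54)); print(P,proj("top",P),proj("side",P),proj("side",P-[0,0,80]))
c3=(561.6,-13.9,139.1);
for y in(-6,6): print("free",proj("top",fr(c3,-98.3,(75,y,80))),"knob")
for z in (54,30,-26,-50): print("tube side",proj("side",fr(c3,-98.3,(-89,0,z))))
a=cv2.imread("pics/top2.png")[280:310,330:360]; b=cv2.imread("pics/top3.png")[230:260,305:335]; c=cv2.imread("pics/side3.png")[210:310,270:370]
d=cv2.imread("pics/side2.png")[200:280,380:460]
q=lambda i:cv2.resize(i,(400,300),interpolation=cv2.INTER_CUBIC) if 0 else cv2.resize(i,(300,300),interpolation=cv2.INTER_CUBIC)
cv2.imwrite("pics/c3.png",np.vstack([np.hstack([q(a),q(b)]),np.hstack([q(c),q(d)])]))
E
```

```text
[ 448.82374603 -127.91873444  206.8       ] [345.72540666 294.1349627 ] [403.9284918  223.29392619] [399.73724149 256.91748289]
free [325.61866425 248.79468222] knob
free [326.31627067 243.23938732] knob
tube side [284.41069107 248.82801908]
tube side [284.67367949 259.44251395]
tube side [285.26029113 283.11878902]
tube side [285.50076729 292.82466483]
```

View pics/c3.png

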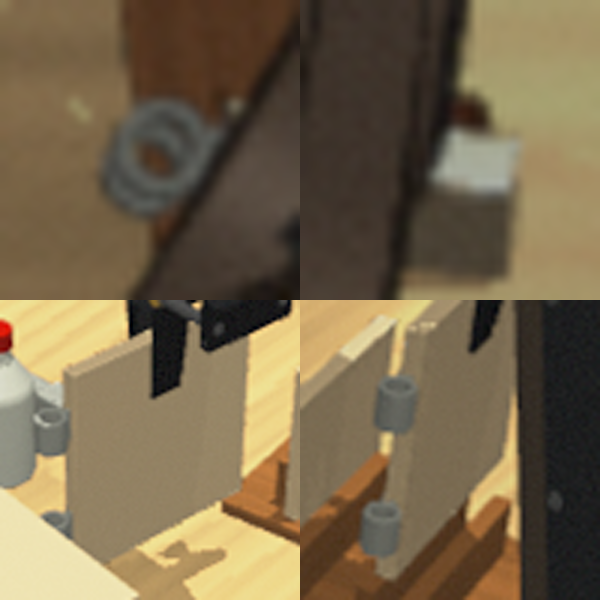

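The tube mouth and free-end corners match the prediction within about 0.5 px (1 mm), so the door sits in the grip as assumed. I'll bring it in from the front.

```bash
python3 -m crank '[[0,2,8,0,0,0],[0,3,22,0,0,0],[0,3,36,0,0,0],[0,3,48,0,0,0],[0,3,53,0,0,0]]' 0; python3 - <<'E'
from h import *
print(delta((570.3,44.8,175.5),-8.3), env.state()["ft_force"])
p,d=vision.read_camera("top"); cv2.imwrite("pics/top4.png",p)
p,d=vision.read_camera("side"); cv2.imwrite("pics/side4.png",p)
cv2.imwrite("pics/c4.png",np.hstack([cv2.resize(cv2.imread("pics/top4.png")[210:270,200:260],(400,400)),cv2.resize(p[180:320,200:340],(400,400))]))
E
```

```text
t: 4.8
eef_pos: [569.4, 40.3, 175.6]
tcp_rot: [-1.57, 0.003, -0.143]
ft_force: [0.3, -0.6, -1.0]
opening: 0.125
(array([0.2, 0.1, 4.6]), array([-0.06,  0.09, -0.18])) [ 0.2882847  -0.61023998 -0.98209885]
```

View pics/c4.png

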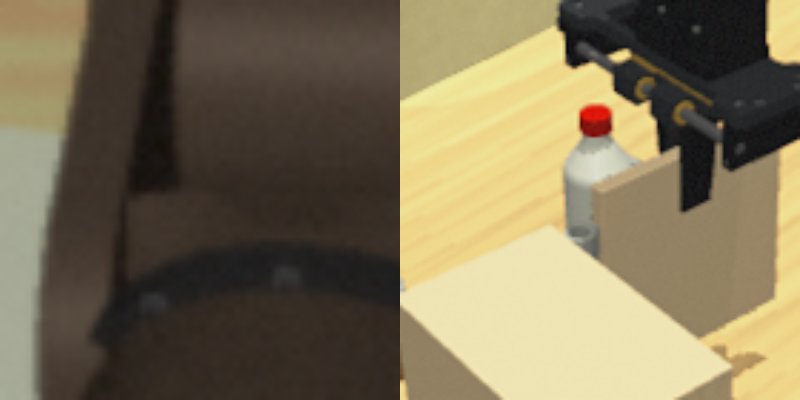

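The top view is fully hidden by the wrist; in the side view the upper tube just shows at (262,262) above the cabinet edge. I'll go on by force feedback.

```bash
python3 -m crank '[[0,0,2,0,0,0],[0,0,4.5,0,0,-0.1],[0,1,4.6,0,0,-0.2],[0,3,4.6,0,0,-0.2],[0,5,4.6,0,0,-0.2]]' 0; python3 -m crank '[[0,1.5,0,0,0,0],[0,3,0,0,0,0],[0,4.5,0,0,0,0],[0,6,0,0,0,0]]' 0; python3 - <<'E'
from h import *
s=env.state();print(delta((570.3,44.8,144.4),-8.3), s["ft_force"],s["moment"],s["eef_pos"])
E
```

```text
t: 5.4
eef_pos: [570.0, 43.9, 170.4]
tcp_rot: [-1.57, -0.0, -0.144]
ft_force: [-0.9, 0.3, -2.1]
opening: 0.123
t: 5.8
eef_pos: [570.0, 43.9, 164.2]
tcp_rot: [-1.57, -0.0, -0.144]
ft_force: [0.2, -0.2, -2.4]
opening: 0.127
(array([ 0.2, 19.8,  1. ]), array([-0.05,  0.07,  0.01])) [ 0.19641643 -0.21243958 -2.42076762] [-0.00065769 -0.09090495 -0.01406368] [569.96392283  43.85396957 164.22200602]
```

```bash
python3 -m crank '[[0,1,0.5,0,0,0],[0,2,1,0,0,0],[0,3,1,0,0,0],[0,4,1,0,0,0]]' 0; python3 -m crank '[[0,1,0,0,0,0],[0,2,0,0,0,0],[0,3,0,0,0,0]]' 0; python3 - <<'E'
from h import *
s=env.state();print(delta((570.3,44.8,144.4),-8.3), s["ft_force"],s["moment"],s["eef_pos"])
E
```

```text
t: 6.2
eef_pos: [570.1, 44.9, 160.2]
tcp_rot: [-1.57, -0.0, -0.144]
ft_force: [-0.1, -0.2, -2.3]
opening: 0.121
t: 6.5
eef_pos: [570.2, 44.9, 157.1]
tcp_rot: [-1.57, -0.0, -0.144]
ft_force: [0.2, 0.9, -2.1]
opening: 0.124
(array([ 0.2, 12.7, -0.1]), array([-0.05,  0.07,  0.02])) [ 0.2214717   0.90952626 -2.08308032] [ 0.07452539 -0.08412027  0.0738065 ] [570.15261415  44.9090589  157.10207514]
```

```bash
python3 -m crank '[[0,1,0,0,0,0],[0,2,0,0,0,0],[0,3,0,0,0,0],[0,4,0,0,0,0]]' 0; python3 -m crank '[[0,1,0,0,0,0],[0,2,0,0,0,0],[0,3,0,0,0,0],[0,4,0,0,0,0]]' 0; python3 - <<'E'
from h import *
s=env.state();print(delta((570.3,44.8,144.4),-8.3), s["ft_force"],s["moment"],s["eef_pos"])
E
```

```text
t: 6.9
eef_pos: [570.2, 45.0, 153.0]
tcp_rot: [-1.57, -0.0, -0.144]
ft_force: [-0.3, 0.5, -2.2]
opening: 0.122
t: 7.3
eef_pos: [570.2, 45.0, 149.0]
tcp_rot: [-1.57, -0.0, -0.144]
ft_force: [1.0, 1.4, -2.0]
opening: 0.126
(array([ 0.2,  4.6, -0.2]), array([-0.06,  0.07,  0.02])) [ 0.96349816  1.44836019 -2.0157169 ] [ 0.13656271 -0.1595866   0.0174079 ] [570.17163898  44.97496851 148.98699732]
```

```bash
python3 -m crank '[[0,1,0,0,0,0],[0,2,0,0,0,0],[0,3,0,0,0,0]]' 0; python3 -m crank '[[0,0.5,0,0,0,0],[0,1,0,0,0,0],[0,1.5,0,0,0,0]]' 0
```

```text
t: 7.6
eef_pos: [570.2, 45.0, 145.9]
tcp_rot: [-1.57, -0.0, -0.144]
ft_force: [0.3, -0.3, -2.0]
opening: 0.122
t: 7.9
eef_pos: [570.2, 45.0, 144.4]
tcp_rot: [-1.57, -0.0, -0.144]
ft_force: [0.0, -1.6, 1.5]
opening: 0.126
```

```bash
python3 -m crank '[[0,0.5,0,0,0,0],[0,1,0,0,0,0]]' 0
```

```text
t: 8.1
eef_pos: [570.4, 44.8, 144.0]
tcp_rot: [-1.57, -0.001, -0.143]
ft_force: [-2.9, -1.9, 6.6]
opening: 0.128
```

Contact came at exactly the seated height (TCP z 144.4), and the force rises to +6.6 N. I'll release.

```bash
python3 -m crank '[[0,0,0,0,0,0],[0,0,0,0,0,0],[0,0,0,0,0,0],[0,0,0,0,0,0]]' 0.45; python3 -m crank '[[0,-10,0,0,0,0],[0,-30,0,0,0,0],[0,-60,0,0,0,0],[0,-90,0,0,0,0],[0,-110,0,0,0,0]]' 0.45; python3 - <<'E'
from h import *
p,d=vision.read_camera("side"); cv2.imwrite("pics/side5.png",p)
p2,d=vision.read_camera("top"); cv2.imwrite("pics/top5.png",p2)
cv2.imwrite("pics/c5.png",np.hstack([cv2.resize(p2[200:300,190:340],(450,300)),cv2.resize(p[180:320,200:340],(300,300))]))
E
```

```text
t: 8.5
eef_pos: [570.4, 44.8, 144.0]
tcp_rot: [-1.57, -0.001, -0.143]
ft_force: [-0.9, -0.1, 0.3]
opening: 0.403
t: 9.0
eef_pos: [570.6, 44.8, 256.9]
tcp_rot: [-1.57, -0.004, -0.143]
ft_force: [0.6, -0.1, -0.4]
opening: 0.447
```

View pics/c5.png

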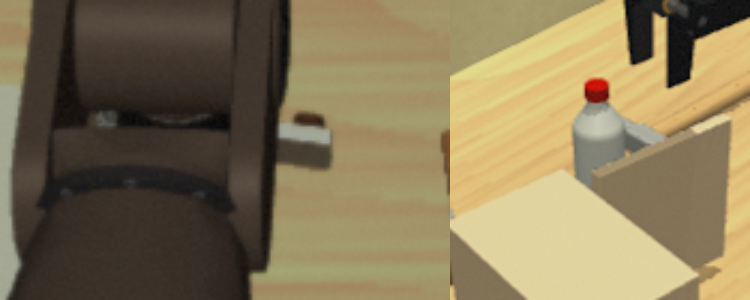

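Released: the side view shows the door hanging by itself beside the cabinet, top corner at (325,237) in the full image, with the gripper clear above. Next I'll close the fingers and go to the outer (knob) side to push above the knob.

```bash
python3 - <<'E'
from h import *
print(delta((609.1,12.9,257),-8.3)); print(delta((609.1,12.9,150),-8.3))
for th in list(range(-90,-181,-10)):
    t=np.radians(th); xd=np.array([np.cos(t),np.sin(t)]); yd=np.array([-np.sin(t),np.cos(t)])
    e=12*abs(yd[0])+10*abs(yd[1]); p=115*xd+(6+e)*yd
    print(th,p.round(1),(p-[43,-115]).round(1))
X=pts("top",np.load("pics/top0.npy")); print("bottle cap",X[169,306])
E
```

```text
(array([ 42.1,   0.7, -26.1]), array([-0.09,  0.09,  0.38]))
(array([ 41.4, 107.7, -26.3]), array([-0.09,  0.09,  0.38]))
-90 [  18. -115.] [-25.   0.]
-100 [  -0.7 -116.6] [-43.7  -1.6]
-110 [ -19.9 -115.1] [-62.9  -0.1]
-120 [ -39.  -110.3] [-82.    4.7]
-130 [ -57.4 -102. ] [-100.4   13. ]
-140 [-74.4 -90.3] [-117.4   24.7]
-150 [-89.3 -75.4] [-132.3   39.6]
-160 [-101.4  -57.7] [-144.4   57.3]
-170 [-110.1  -37.6] [-153.1   77.4]
-180 [-115.  -16.] [-158.   99.]
bottle cap [743.72831218 -46.66681206 130.82397351]
```

```bash
python3 -m crank '[[21,0,-13,0,0,0.2],[42,0,-26,0,0,0.4],[42,0,-26,0,0,0.4],[42,0,-26,0,0,0.4],[42,10,-26,0,0,0.4]]' 0;  python3 -m crank '[[0,25,0,0,0,0],[0,50,0,0,0,0],[0,75,0,0,0,0],[0,97,0,0,0,0],[0,97,0,0,0,0]]' 0; python3 - <<'E'
from h import *
print(delta((609.1,12.9,150),-8.3))
p,d=vision.read_camera("side"); cv2.imwrite("pics/side6.png",p)
p2,d=vision.read_camera("top"); cv2.imwrite("pics/top6.png",p2)
cv2.imwrite("pics/c6.png",np.hstack([cv2.resize(p2[200:300,190:340],(450,300)),cv2.resize(p[180:320,200:340],(300,300))]))
E
```

```text
t: 9.6
eef_pos: [608.8, 13.5, 248.0]
tcp_rot: [-1.569, -0.001, -0.143]
ft_force: [0.2, 0.3, 0.2]
opening: 0.083
t: 10.1
eef_pos: [606.9, 14.3, 148.0]
tcp_rot: [-1.569, 0.005, -0.142]
ft_force: [-0.2, 0.9, 0.6]
opening: 0.004
(array([ 2.4, -2. , -1.1]), array([-0.08,  0.14, -0.27]))
```

View pics/c6.png

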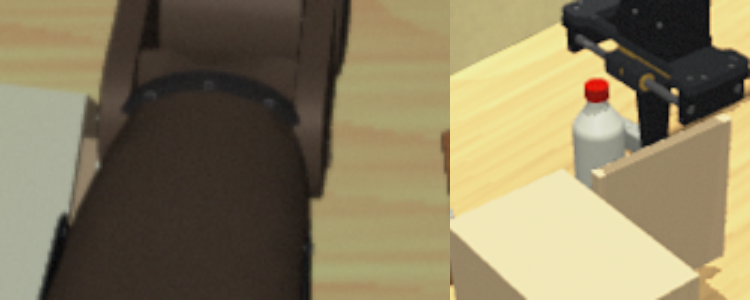

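Side crop: the closed fingers stand behind the door's outer face at about (323,235), clear of the bottle. I'll push along the arc slowly.

```bash
python3 -m crank '[[-12,-2,-1,0,0,0],[-20,-2,-1,0,0,0],[-28,-2,-2,0,0,0],[-36,-2,-3,0,0,0],[-44,-2,-3,0,0,0]]' 0; python3 - <<'E'
from h import *
s=env.state()
a=np.radians(8.3); q=s["eef_pos"][:2]-[583.2,132.9]; print("rel cab",(q[0]*np.cos(a)-q[1]*np.sin(a)).round(1),(q[0]*np.sin(a)+q[1]*np.cos(a)).round(1),s["ft_force"])
E
```

```text
t: 10.7
eef_pos: [564.0, 17.3, 153.5]
tcp_rot: [-1.569, -0.001, -0.143]
ft_force: [1.3, -0.5, 1.0]
opening: 0.004
rel cab -2.3 -117.2 [ 1.25690119 -0.4977304   0.96129813]
```

```bash
cat >> h.py <<'E'
def rel(p=None):
    s=env.state(); a=np.radians(8.3); q=s["eef_pos"][:2]-np.array([583.2,132.9]); q=np.array([q[0]*np.cos(a)-q[1]*np.sin(a),q[0]*np.sin(a)+q[1]*np.cos(a)])
    print("rel",q.round(1),"z",s["eef_pos"][2].round(1),s["ft_force"].round(1))
    for th in range(-100,-181,-10):
        t=np.radians(th); yd=np.array([-np.sin(t),np.cos(t)]); P=115*np.array([np.cos(t),np.sin(t)])+(6+12*abs(yd[0])+10*abs(yd[1]))*yd
        print(th,(P-q).round(1),end=" ")
E
python3 -m crank '[[-9,1,1,0,0,0],[-17,2,2,0,0,0],[-25,2,3.5,0,0,0],[-33,2,5.5,0,0,0],[-40,2,8,0,0,0]]' 0; python3 -c "
from h import *
rel()"
```

```text
t: 11.2
eef_pos: [524.9, 31.2, 151.5]
tcp_rot: [-1.569, -0.001, -0.143]
ft_force: [1.0, -1.0, -0.1]
opening: 0.003
rel [ -43.  -109.1] z 151.5 [ 1.  -1.  -0.1]
-100 [42.3 -7.6] -110 [23.2 -6.1] -120 [ 4.1 -1.2] -130 [-14.3   7.1] -140 [-31.3  18.8] -150 [-46.2  33.7] -160 [-58.3  51.4] -170 [-67.1  71.5] -180 [-72.   93.1]
```

```bash
python3 -m crank '[[-7,1,3,0,0,0],[-14,1,7,0,0,0],[-20,1,11,0,0,0],[-26,1,15,0,0,0],[-31,1,19,0,0,0]]' 0; python3 - <<'E'
from h import *
rel()
p,d=vision.read_camera("side"); cv2.imwrite("pics/side7.png",p)
p2,d=vision.read_camera("top"); cv2.imwrite("pics/top7.png",p2)
cv2.imwrite("pics/c7.png",np.hstack([cv2.resize(p2[200:340,150:340],(400,300)),cv2.resize(p[180:420,180:420],(400,300))]))
E
```

```text
t: 11.7
eef_pos: [496.5, 54.8, 150.5]
tcp_rot: [-1.569, -0.001, -0.143]
ft_force: [0.0, -0.1, -0.9]
opening: 0.004
rel [-74.6 -89.8] z 150.5 [ 0.  -0.1 -0.9]
-100 [ 73.9 -26.9] -110 [ 54.7 -25.4] -120 [ 35.6 -20.5] -130 [ 17.2 -12.2] -140 [ 0.2 -0.5] -150 [-14.7  14.4] -160 [-26.8  32.1] -170 [-35.6  52.1] -180 [-40.4  73.8]
```

View pics/c7.png

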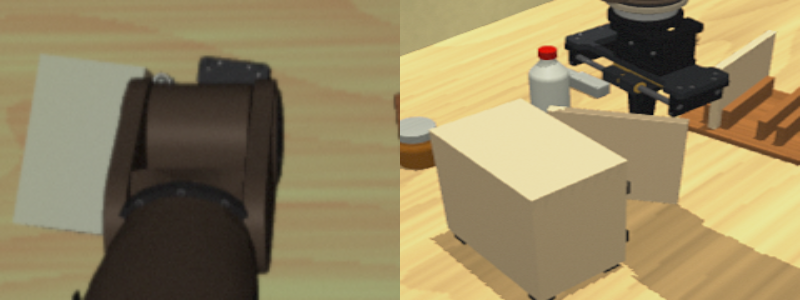

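The side view shows the door about halfway shut, its free edge at (350,310), with the finger behind it. The top view shows the upper tube on its pin at (228,238).

```bash
python3 -m crank '[[-5,0,4,0,0,0],[-10,0,9,0,0,0],[-15,0,14,0,0,0],[-19,0,19,0,0,0],[-22,0,24,0,0,0]]' 0; python3 -m crank '[[-3,0,5,0,0,0],[-5,0,9,0,0,0],[-7,0,13,0,0,0],[-9,0,17,0,0,0],[-10,0,20,0,0,0]]' 0;  python3 -c "
from h import *
rel()"
```

```text
t: 12.3
eef_pos: [477.6, 82.4, 150.6]
tcp_rot: [-1.569, -0.0, -0.142]
ft_force: [-0.0, -1.4, 0.5]
opening: 0.003
t: 12.8
eef_pos: [470.5, 103.9, 150.6]
tcp_rot: [-1.569, -0.0, -0.142]
ft_force: [-0.9, -0.2, -0.1]
opening: 0.007
rel [-107.4  -44.9] z 150.6 [-0.9 -0.2 -0.1]
-100 [106.7 -71.7] -110 [ 87.5 -70.2] -120 [ 68.4 -65.3] -130 [ 50.  -57.1] -140 [ 33.  -45.4] -150 [ 18.1 -30.5] -160 [  6.  -12.7] -170 [-2.8  7.3] -180 [-7.6 28.9]
```

```bash
python3 -m crank '[[-1,0,4,0,0,0],[-3,0,8,0,0,0],[-4,0,12,0,0,0],[-5,0,16,0,0,0],[-6,0,20,0,0,0]]' 0; python3 -m crank '[[0,0,2,0,0,0],[-1,0,4,0,0,0],[-1,0,6,0,0,0],[-1,0,7,0,0,0]]' 0;  python3 -c "
from h import *
rel()"
```

```text
t: 13.3
eef_pos: [467.3, 124.9, 150.6]
tcp_rot: [-1.569, -0.0, -0.142]
ft_force: [0.3, 0.9, 0.3]
opening: 0.007
t: 13.7
eef_pos: [467.1, 131.1, 150.6]
tcp_rot: [-1.571, 0.0, -0.141]
ft_force: [-1.5, -14.9, 3.1]
opening: 0.005
rel [-114.7  -18.5] z 150.6 [ -1.5 -14.9   3.1]
-100 [114.  -98.1] -110 [ 94.8 -96.6] -120 [ 75.7 -91.8] -130 [ 57.3 -83.5] -140 [ 40.3 -71.8] -150 [ 25.4 -56.9] -160 [ 13.3 -39.1] -170 [  4.5 -19.1] -180 [-0.3  2.5]
```

Firm contact (15 N) near the predicted shut position. I'll ease off gently and look.

```bash
python3 -m crank '[[0,0,-0.5,0,0,0],[0,0,-1,0,0,0],[0,0,-1,0,0,0]]' 0; python3 -m crank '[[0,0,-0.5,0,0,0],[0,0,-1,0,0,0],[0,0,-2,0,0,0],[0,0,-4,0,0,0],[0,0,-10,0,0,0]]' 0; python3 -m crank '[[0,0,-20,0,0,0],[0,0,-60,0,0,0],[0,-30,-100,0,0,0],[0,-60,-140,0,0,0],[0,-90,-180,0,0,0]]' 0; python3 -m crank '[[0,0,-40,0,0,0],[0,0,-80,0,0,0],[0,0,-120,0,0,0],[0,0,-160,0,0,0],[0,0,-200,0,0,0]]' 0; python3 - <<'E'
from h import *
p,d=vision.read_camera("side"); cv2.imwrite("pics/side8.png",p)
p2,d=vision.read_camera("top"); cv2.imwrite("pics/top8.png",p2); X=pts("top",d)
cv2.imwrite("pics/c8.png",np.hstack([cv2.resize(p2[205:325,140:260],(500,500),interpolation=cv2.INTER_CUBIC),cv2.resize(p[240:430,180:340],(300,500))]))
C=np.array([513.5,209.8]);a=np.radians(-8.3)
vv,uu=np.mgrid[205:330,140:260]; Z=X[205:330,140:260,2]
q=onplane("top",np.c_[uu.ravel(),vv.ravel()],185)[:,:2]-C
l=np.c_[q[:,0]*np.cos(a)+q[:,1]*np.sin(a),-q[:,0]*np.sin(a)+q[:,1]*np.cos(a)]
m=(abs(Z.ravel()-183)<14)&(l[:,1]<-58)
L=l[m]; print(m.sum())
for lo in range(-100,80,20):
    k=(L[:,0]>=lo)&(L[:,0]<lo+20); 
    if k.sum(): print(lo,k.sum(),L[k,1].min().round(1),L[k,1].max().round(1),L[k,1].mean().round(1))
print(np.percentile(L[:,0],[0,100]))
E
```

```text
t: 14.0
eef_pos: [466.9, 130.2, 150.6]
tcp_rot: [-1.571, 0.0, -0.141]
ft_force: [0.0, -1.1, 0.0]
opening: 0.003
t: 14.5
eef_pos: [465.5, 120.2, 150.6]
tcp_rot: [-1.571, 0.0, -0.141]
ft_force: [0.7, 0.6, 0.6]
opening: 0.004
t: 15.0
eef_pos: [439.5, -59.7, 241.7]
tcp_rot: [-1.571, 0.0, -0.141]
ft_force: [0.5, 0.2, -0.5]
opening: 0.007
t: 15.5
eef_pos: [410.6, -259.6, 241.9]
tcp_rot: [-1.571, 0.0, -0.141]
ft_force: [0.8, 1.1, 0.6]
opening: 0.001
458
-100 21 -74.1 -60.6 -67.3
-80 59 -74.0 -60.5 -67.1
-60 62 -74.5 -60.0 -67.1
-40 62 -73.9 -59.8 -66.9
-20 61 -73.8 -59.2 -66.3
0 60 -73.7 -59.1 -66.4
20 62 -74.1 -58.6 -66.1
40 60 -73.0 -58.5 -65.5
60 11 -71.7 -58.3 -64.6
[-86.37957127  63.20361751]
```

View pics/c8.png

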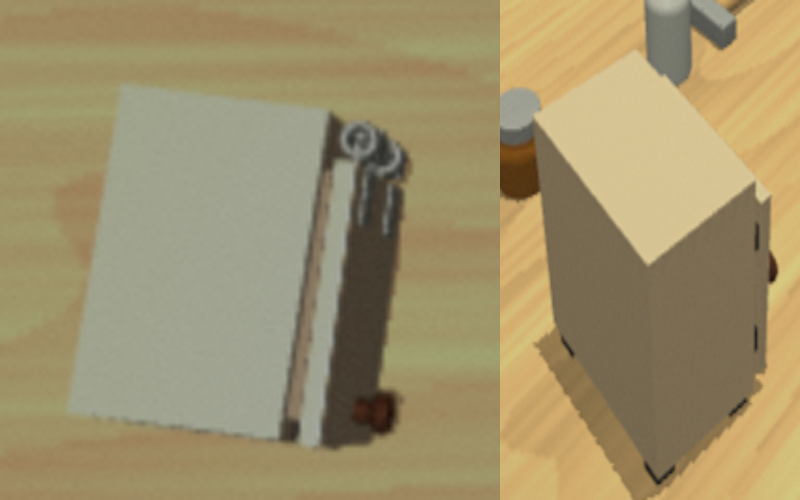

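View pics/top8.png

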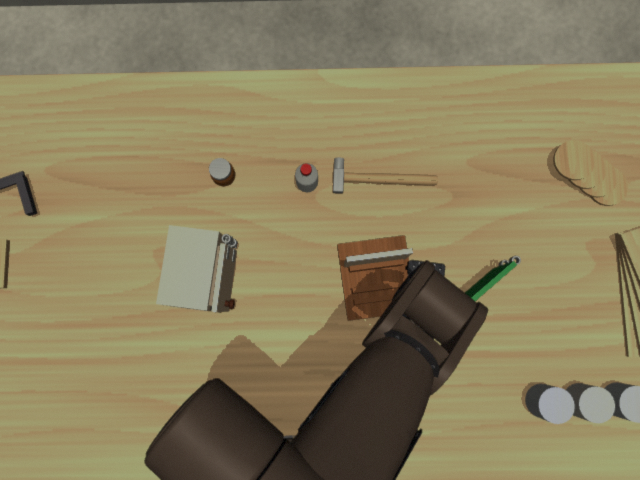

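Top crop: the tubes sit on the pins, the door is parallel to the front, and the knob is outside. The fitted plane is about 0.7° off parallel, near the noise. I'll check the stop gap up close and that the door is stationary.

```bash
python3 - <<'E'
from h import *
C=np.array([513.5,209.8]);a=np.radians(-8.3)
def w(x,y,z): return np.array([C[0]+x*np.cos(a)-y*np.sin(a),C[1]+x*np.sin(a)+y*np.cos(a),z])
p,d=vision.read_camera("side"); 
A=cv2.imread("pics/side8.png"); print("motion",cv2.absdiff(A,p)[240:430,280:345].mean())
cv2.imwrite("pics/c9.png",np.hstack([cv2.resize(p[295:385,295:335],(267,600),interpolation=cv2.INTER_CUBIC),cv2.resize(cv2.imread("pics/top8.png")[285:325,200:240],(500,600),interpolation=cv2.INTER_CUBIC)]))
p2,dd=vision.read_camera("top"); X=pts("top",dd)
n,c,ax,r=topface(X,(150,215,240,320),200,9); print("cab",n,c,np.degrees(np.arctan2(ax[1],ax[0])))
# front top edge of cabinet and door edges by gradient rows
g=cv2.cvtColor(p2,cv2.COLOR_BGR2GRAY)
for nm,yy,z in (("cab front top",-55,200),("door inner top",-60,185),("door outer top",-72,185)):
    for x in (-75,-40,0,40,55): print(nm,x,proj("top",w(x,yy,z)).round(1),end=";")
    print()
for v in (255,265,275,285,295,303): print(v,g[v,205:240])
for z in (25,185): print("door free edge side: inner",proj("side",w(-84,-60,z)).round(1),"outer",proj("side",w(-84,-72,z)).round(1))
E
```

```text
motion 1.0808367071524967
cab 4135 [513.08350685 210.15251407] 171.7270984316312
cab front top -75 [207.7 305.1];cab front top -40 [210.2 288.8];cab front top 0 [213.  270.2];cab front top 40 [215.8 251.9];cab front top 55 [216.8 245.1];
door inner top -75 [211.2 305.6];door inner top -40 [213.7 289.5];door inner top 0 [216.5 271.2];door inner top 40 [219.2 253. ];door inner top 55 [220.3 246.3];
door outer top -75 [216.7 306.4];door outer top -40 [219.2 290.2];door outer top 0 [221.9 271.9];door outer top 40 [224.7 253.7];door outer top 55 [225.7 247. ];
255 [160 161 161 158 160 159 159 159 159 154 103 103 119 117 153 158 161 161
 154  80  67 102  75  53  60  63  65  83  79  56  57  95 138 143 144]
265 [159 161 159 160 161 161 159 157 132  91 118 125 135 158 159 160 161 150
  84  62  61  61  60  61  57  59  60  59  61  66  98 136 140 138 139]
275 [160 157 159 159 160 161 154 100 107 120 127 155 160 162 160 156 102  67
  60  62  62  64  61  60  60  62  58  63  76 110 142 147 147 147 146]
285 [160 161 159 160 157 134  95 118 121 116 154 159 161 161 153  81  62  61
  64  63  62  62  63  63  63  61  62  89 138 147 147 146 146 147 147]
295 [161 161 161 154 100 109 122 123 139 154 160 160 158 138  79  62  60  62
  63  63  58  62  60  60  60  75 133 145 144 148 145 143 145 144 145]
303 [161 157 139  87 116 122 126 144 159 160 160 158 134  80  61  59  62  61
  63  57  50  46  43  35  33  43  43  42  30  44  97 134 137 138 140]
door free edge side: inner [314.7 382.5] outer [319.9 379. ]
door free edge side: inner [315.9 313.8] outer [321.6 310.5]
```

View pics/c9.png

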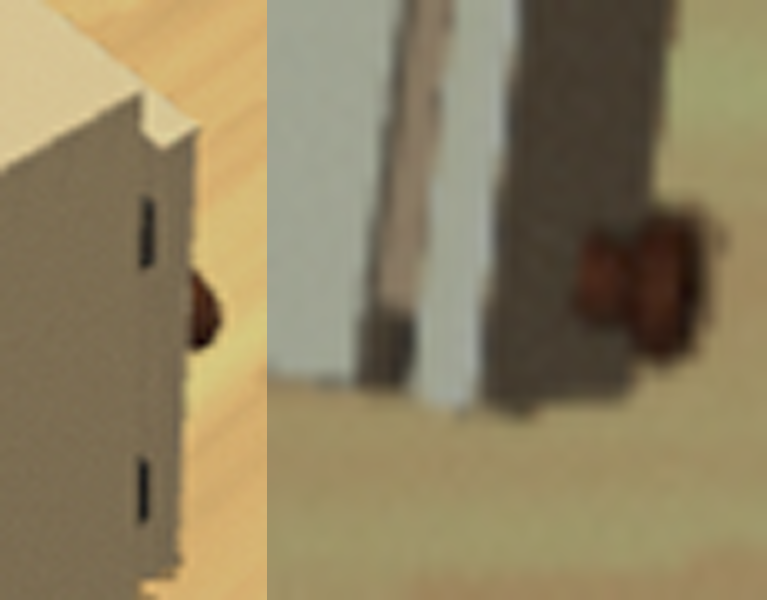

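The door is stationary, but its free end measures about 1 px (1–2 mm) further out than parallel. There's ample time, so I'll push once more near the free edge, above the knob, to be sure it's fully shut and feel where contact begins.

```bash
python3 -c "
from h import *
print(delta((438.9,113.5,150),-8.3),delta((434,80,150),-8.3))"
```

```text
(array([-25. ,  91.6, 371.9]), array([-0.02,  0.13, -0.06])) (array([-25.1,  91.6, 338.1]), array([-0.02,  0.13, -0.06]))
```

```bash
python3 -m crank '[[-4,0,42,0,0,0],[-8,0,84,0,0,0],[-12,0,126,0,0,0],[-16,0,168,0,0,0],[-20,0,210,0,0,0]]' 0; python3 -m crank '[[-5,0,42,0,0,0],[-5,20,84,0,0,0],[-5,50,128,0,0,0],[-5,80,128,0,0,0],[-5,92,128,0,0,0]]' 0;  python3 -c "
from h import *
rel()"
```

```text
t: 16.2
eef_pos: [420.1, -44.9, 241.7]
tcp_rot: [-1.57, 0.001, -0.142]
ft_force: [0.4, 0.3, -0.1]
opening: 0.006
t: 16.7
eef_pos: [431.3, 84.9, 147.7]
tcp_rot: [-1.571, 0.004, -0.137]
ft_force: [0.2, 0.7, 0.8]
opening: 0.004
rel [-143.4  -69.4] z 147.7 [0.2 0.7 0.8]
-100 [142.7 -47.3] -110 [123.5 -45.7] -120 [104.4 -40.9] -130 [ 86.  -32.6] -140 [ 69.  -20.9] -150 [54.1 -6. ] -160 [42.  11.7] -170 [33.3 31.8] -180 [28.4 53.4]
```

```bash
python3 -m crank '[[1,0,10,0,0,0],[1,0,20,0,0,0],[1,0,30,0,0,0],[1,0,38,0,0,0],[1,0,44,0,0,0]]' 0; python3 -m crank '[[0,0,1,0,0,0],[0,0,2,0,0,0],[0,0,3,0,0,0]]' 0;python3 -m crank '[[0,0,1,0,0,0],[0,0,2,0,0,0]]' 0;  python3 -c "
from h import *
rel()"
```

```text
t: 17.2
eef_pos: [438.6, 129.3, 148.3]
tcp_rot: [-1.57, 0.003, -0.137]
ft_force: [-0.3, -0.2, 0.1]
opening: 0.006
t: 17.5
eef_pos: [439.0, 132.1, 148.4]
tcp_rot: [-1.57, 0.003, -0.137]
ft_force: [-0.1, 0.0, 0.4]
opening: 0.008
t: 17.7
eef_pos: [439.3, 134.0, 148.4]
tcp_rot: [-1.571, 0.003, -0.137]
ft_force: [-0.2, 0.2, -0.2]
opening: 0.005
rel [-142.6  -19.7] z 148.4 [-0.2  0.2 -0.2]
-100 [141.9 -96.9] -110 [122.7 -95.4] -120 [103.6 -90.6] -130 [ 85.2 -82.3] -140 [ 68.2 -70.6] -150 [ 53.3 -55.7] -160 [ 41.2 -37.9] -170 [ 32.4 -17.9] -180 [27.6  3.7]
```

```bash
python3 -m crank '[[0,0,0.5,0,0,0],[0,0,1,0,0,0]]' 0; python3 -m crank '[[0,0,0.5,0,0,0],[0,0,1,0,0,0]]' 0
```

```text
t: 17.9
eef_pos: [439.4, 134.7, 148.4]
tcp_rot: [-1.571, 0.003, -0.137]
ft_force: [-0.2, -5.3, 2.1]
opening: 0.007
t: 18.1
eef_pos: [439.4, 134.9, 148.4]
tcp_rot: [-1.573, 0.003, -0.137]
ft_force: [-0.2, -12.5, 3.2]
opening: 0.005
```

Contact turned stiff within about 0.3 mm (0 to 5 to 12.5 N), so the door is already resting on its stops. I'll ease off and retreat.

```bash
python3 -m crank '[[0,0,-0.3,0,0,0],[0,0,-0.6,0,0,0],[0,0,-1,0,0,0],[0,0,-1.3,0,0,0],[0,0,-1.6,0,0,0]]' 0; python3 -m crank '[[0,0,-1,0,0,0],[0,0,-3,0,0,0],[0,0,-8,0,0,0],[0,0,-20,0,0,0],[0,0,-45,0,0,0]]' 0; python3 -m crank '[[0,-20,-40,0,0,0],[0,-50,-80,0,0,0],[0,-90,-120,0,0,0],[0,-95,-160,0,0,0],[0,-95,-200,0,0,0]]' 0; python3 -m crank '[[0,0,-40,0,0,0],[0,0,-80,0,0,0],[0,0,-100,0,0,0],[0,0,-100,0,0,0],[0,0,-100,0,0,0]]' 0; python3 - <<'E'
from h import *
a0,_=vision.read_camera("top"); b0,_=vision.read_camera("side")
for i in range(4): p2,d=vision.read_camera("top")
p,_=vision.read_camera("side"); cv2.imwrite("pics/top9.png",p2); cv2.imwrite("pics/side9.png",p)
g=cv2.cvtColor(p2,cv2.COLOR_BGR2GRAY)
for v in (255,275,295,303): print(v,g[v,205:230])
print(cv2.absdiff(a0,p2)[220:310,200:245].mean(),env.state()["eef_pos"])
cv2.imwrite("pics/c10.png",np.hstack([p2[150:350,130:430],p[190:430,170:470][:200]]))
E
```

```text
t: 18.6
eef_pos: [439.2, 133.4, 148.4]
tcp_rot: [-1.573, 0.003, -0.137]
ft_force: [-0.4, -0.5, -0.3]
opening: 0.001
t: 19.1
eef_pos: [433.0, 88.4, 148.5]
tcp_rot: [-1.572, 0.003, -0.135]
ft_force: [0.2, -0.9, -0.2]
opening: 0.005
t: 19.6
eef_pos: [405.8, -112.1, 245.6]
tcp_rot: [-1.574, -0.001, -0.135]
ft_force: [1.0, 0.7, -0.6]
opening: -0.001
t: 20.1
eef_pos: [391.7, -211.3, 245.7]
tcp_rot: [-1.573, -0.0, -0.137]
ft_force: [0.1, -0.3, -0.5]
opening: 0.004
255 [155 156 156 157 156 156 159 156 156 151  98 100 115 114 150 156 157 158
 151  81  65  95  73  52  56]
275 [155 156 158 158 157 156 150 100 105 118 123 150 156 158 158 150 100  63
  59  60  59  61  58  60  58]
295 [156 156 157 150  98 105 118 122 137 154 157 157 154 135  78  61  59  59
  60  61  61  56  58  59  62]
303 [156 156 136  84 114 118 122 140 153 157 156 154 131  78  61  59  61  60
  59  55  50  49  44  36  33]
1.2125925925925927 [ 392.53468577 -210.62603329  245.9483872 ]
```

View pics/c10.png

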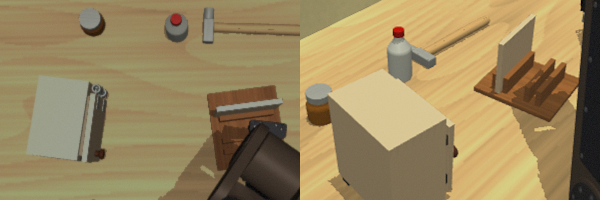

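The pictures show the door shut with its tubes on the pins (230,242) and the knob at (231,303). The plain panel, bottle, jar and hammer are where they were, and the gripper touches nothing. I'll hand it in.

```bash
python3 -c "
from cell import job
print(job.job_done())"
```

```text
the job is handed in; nothing more can be done
None
```

The door is hung on both hinge pins and swung shut against the cabinet, and the job was handed in at about 20 s of the 62 s allowed.

**What I did:** I gripped the door by its top edge, lifted it out of the stand and turned it square to the cabinet. I brought it in from the front and lowered both tubes until they touched at the expected seated height, at about 7 N. I then let go, and the door hung by itself. Afterwards I pushed it shut with the closed fingers, above the knob.

**Last checks:**
- **Shut:** a second push near the free edge met stiff resistance within about 0.3 mm, so the door was already on its stops. It did not move after I backed off.
- **Forces:** the highest I read was about 15 N, while pushing the door shut.
- **Other items:** in the pictures the plain panel, bottle, jar and hammer are where they started, and the gripper is clear of everything.

**What disagreed:** the top camera shows the free end about 1–2 mm further out than exactly parallel (roughly 0.7–1°). It read the same after the second push, so I put it down to hinge play or measurement error, not an open door. I could not watch the tubes go onto the pins because the wrist hid them; that step relied on position and force. Later pictures show the tubes on the pins.

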